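# Draw the tray to its stop and stack the magazine kit in it

### The job

Hook the fingertips behind the far wall of the shallow black tray and slide it over the table towards you, without lifting it, until its near side rests squarely against the two rubber pads of the yellow stop bar, centred on the bar. Then stack the kit in the middle of the tray, the largest first and all lying lengthwise in the tray: the longer magazine on the tray's floor, the shorter magazine squarely centred on it, and the blue clear-lidded box squarely centred on top. Leave the jar, the tape roll and the steel block where they stand.

Things in the scene. Friction and masses are not known exactly. Their poses are not given: they have to be found in the camera images.
- stop_bar: Yellow bar 160 mm long (along its y), 30 mm high, screwed to the table between the robot and the tray; it does not move. Two black rubber pads at y = +-50 mm on its far side face +x. Origin on the table, midway between the pads, in the plane of the pads' faces; +x points away from the robot, towards the tray; z up.
- tray: Loose shallow open black tray with grey floor mat, 0.5 kg (may vary), 118 mm (x) by 188 mm (y) over its rolled rim, 25 mm high. Walls 4 mm thick, outer faces at x = +-55 and y = +-90 mm; the round rim (8 mm bar at height 21 mm) stands out to x = +-59 and y = +-94 mm. Inside 102 by 172 mm, floor 4 mm thick. Origin in the centre of its underside; +x points away from the robot (far wall at +x), z up. It stands 65 to 95 mm beyond the stop bar, a little askew and off centre.
- tray_front (a point): The middle of the tray's near side: the outermost line of the rim at tray x = -59 mm, at the height of the tray's underside. It meets the stop bar's origin when the tray is home.
- long_magazine: The longer of two metal-grey slotted strip magazines: 100 mm (x) by 50 mm (y) by 62 mm high, 0.22 kg, closed rigid sides at y = +-25 mm, open ends at x = +-50 mm, flat top. Origin in the centre of its underside, z up.
- short_magazine: The shorter of the two magazines, otherwise alike: 85 mm (x) by 50 mm (y) by 55 mm high, 0.19 kg, closed sides at y = +-25 mm. Origin in the centre of its underside, z up.
- blue_box: Blue box with a fixed clear lid, solid, 44 mm (x) by 70 mm (y, its length) by 30 mm high, 0.06 kg. Origin in the centre of its underside, z up.
- paste_jar: Bystander: white jar with blue cap, 42 mm across, 34 mm high. Origin in the centre of its underside.
- tape_roll: Bystander: roll of yellowish tape lying flat, 91 mm across, 20 mm high. Origin in the centre of its underside.
- height_block: Bystander: steel block 28 x 40 x 18 mm with a pin on top, 32 mm high in all. Origin in the centre of its underside.
There are look-alikes about, which are no part of the job. Leave any green look-alike of the blue_box alone.

How it is judged:
By the outcome, as a careful person would: the job done as asked, in the order asked, and still so for the second after the job is handed in, with the robot touching nothing.
It also fails if it takes over 72 s, if anything falls off the work surface, if the arm or the gripper's body presses on something with over 40 N, if the wrist force passes 120 N, or if a joint passes its speed limit or range.

### The arm

A 6-joint arm with a two-finger parallel gripper is mounted at the origin on the work surface; the furniture and walls round the work are solid. World frame = base frame: x ahead of the robot, y to its left, z up, the work surface at z = 0. Lengths are in m, angles in rad, forces in N, time in s.
With the tool pointing down it reaches from about 0.3 to 0.775 m from the base axis. Payload 14.6 kg.
Tool frame: the origin (TCP) lies at the centre of the arm's flange, where the gripper is bolted on; the fingertips stand 199 mm ahead of it and the grasp point (between the pads) lies 180 mm ahead of it; z points along the fingers, y is the line along which they close (so a half turn about z gives the same grasp; the last joint's range is limited). The gripper opens to 94 mm and grips with 3 to 60 N. Pads are 16 mm wide; open, the fingers measure 119 mm over their backs; the gripper's body (75 mm by 177 mm) begins 78 mm behind the grasp point.
Start: joints at [-1.284, 0.3, 1.521, -0, 1.321, -0.067], TCP at [0.191, -0.516, 0.405] pointing down, gripper open.
Joint ranges: [-3.03, 3.03], [-0.79, 2.21], [0.23, 2.52], [-1.04, 4.18], [0, 3.07], [-2.55, 2.55]. Speed limits (rad/s): [2.22, 2.22, 2.57, 3.14, 3.14, 3.14].

### API

Orientations are given as [roll, pitch, yaw] about the fixed x, y, z axes, in that order (R = Rz(yaw) Ry(pitch) Rx(roll)).
In Python, from station import ctrl gives the robot as it stands. The module is installed in compiled form; this text tells all that it offers.
- The arm moves only by the tool servo_tool, never from a script. Its argument "motion" is a list of rows, each a list of 5 numbers: the closure, from 0 (fully open) to 1 (shut), then the shift along the world's x, y, z in cm, then the turn about the world's z in degrees. A call has 1 to 20 rows; each row is the pose to reach, as a shift and turn from the pose commanded when the call began; what a row does not reach only later rows make up. A row lasts 1/8 s, in which the tool goes at most 62.5 mm and 10.7 degrees, less where a joint would pass 70% of its speed; a pose out of reach is approached as far as the arm can. A call with a gripper value outside its range is refused whole. The fingers move at their own pace and stop on an object; "squeeze" is the grip in N (left out, the last holds). Time passes only in rows, so rows that repeat a pose let the fingers close. It gives the time, the measured TCP pose, the force, the opening and the grip force at its end, in the units of the state.
- ctrl.get_obs(): the state, without advancing time (a new reading comes with each control period).
- ctrl.camera(name): name is "scene" or "top" or "wrist"; returns a dict with "image" (384x512x3 uint8, red, green, blue), "fx", "fy", "cx", "cy" (pixels), "camera_from_world" (4x4, takes a point from world to camera coordinates); the wrist camera has in their place "hand_eye" (4x4, takes a point from camera to tool coordinates, whose origin is the TCP and whose axes are the flange's). Camera axes: x right, y up, looking along -z (the intrinsics and any distortion apply to the point x, -y, -z); pixel columns grow to the right and rows downward; lengths in m; the calibration is good to about 2 mm. The wrist camera is an equidistant fisheye: a pixel r from the principal point sees the ray r / f radians off the axis. A picture is of the moment at which its call begins: read the wrist's pose just before it. There is no depth.
- ctrl.hand_in(): hands the job in; it is judged then, once.
The state is a dict: "time_s": time; "qpos": joint angles; "joint_vel": joint speeds; "tau": joint torques, N m; "ee_pos": TCP position; "eef_rot": TCP orientation; "force": force on the tool from outside, world axes, zero at the start; "moment": the same for the moment, N m; "grip_width": finger opening in m; "grip_force": force on a finger pad.
Only numpy, scipy, OpenCV 4.12 (cv2) and the standard library are available. Lean on these libraries where they do the work, as an engineer would, in place of code of your own. Each camera call takes 0.05 s, during which the arm holds its last target. There are 200 camera calls.

## Working session

There is one attempt and no reset: what is moved stays moved. The work goes in short steps, Python scripts to look and compute and a tool call to move; the robot and the scene stay as the last step left them, time stands still between calls to the robot, and variables do not carry over. Pictures are saved under pics/ and viewed, at most 12 in all, crops included, and the job is handed in when it is done.

Besides the shell and the picture viewer there is one more tool, called after "Call:" as a command line: name --pt "numbers of a row" for each row, then --argument value for the rest. servo_tool: Moves the arm, as the interface text tells. Its arguments: {"type":"object","properties":{"motion":{"type":"array","items":{"type":"array","items":{"type":"number"}}},"squeeze":{"type":"number"}},"required":["motion"]}

```bash
mkdir -p pics; cat > h.py <<'E'
import numpy as np, cv2, pickle
from scipy.spatial.transform import Rotation as R
from station import ctrl
def grab(name, save=None):
    o=ctrl.get_obs(); c=dict(ctrl.camera(name)); c['name']=name
    c['tool']=np.eye(4)
    c['tool'][:3,:3]=R.from_euler('xyz',o['eef_rot']).as_matrix(); c['tool'][:3,3]=o['ee_pos']
    if save:
        cv2.imwrite(f'pics/{save}.png',c['image'][:,:,::-1]); pickle.dump(c,open(f'pics/{save}.pkl','wb'))
    return c
def load(n): return pickle.load(open(f'pics/{n}.pkl','rb'))
def rays(c,px):
    px=np.atleast_2d(np.float64(px)); u=(px[:,0]-c['cx'])/c['fx']; v=(px[:,1]-c['cy'])/c['fy']
    if c['name']=='wrist':
        r=np.hypot(u,v)+1e-12; d=np.c_[u/r*np.sin(r),-v/r*np.sin(r),-np.cos(r)]
        M=c['tool']@np.array(c['hand_eye'])
    else:
        if c.get('dist') is not None: raise SystemExit('dist')
        d=np.c_[u,-v,-np.ones_like(u)]; M=np.linalg.inv(c['camera_from_world'])
    d=d@M[:3,:3].T
    return M[:3,3],d/np.linalg.norm(d,axis=1)[:,None]
def onz(c,px,z):
    o,d=rays(c,px); return (o+d*((z-o[2])/d[:,2])[:,None])[:,:2]
def proj(c,P):
    P=np.atleast_2d(P)
    T=np.linalg.inv(c['tool']@np.array(c['hand_eye'])) if c['name']=='wrist' else np.array(c['camera_from_world'])
    p=P@T[:3,:3].T+T[:3,3]; x,y,z=p[:,0],-p[:,1],-p[:,2]
    if c['name']=='wrist':
        rr=np.hypot(x,y)+1e-12; th=np.arctan2(rr,z); return np.c_[c['cx']+c['fx']*th*x/rr,c['cy']+c['fy']*th*y/rr]
    return np.c_[c['cx']+c['fx']*x/z,c['cy']+c['fy']*y/z]
def tri(obs):
    A=np.zeros((3,3));b=np.zeros(3)
    for c,p in obs:
        o,d=rays(c,p);P=np.eye(3)-np.outer(d[0],d[0]);A+=P;b+=P@o
    return np.linalg.solve(A,b)
E
python3 - <<'E'
from h import *
o=ctrl.get_obs(); print({k:np.round(v,3) for k,v in o.items()})
for n in('scene','top','wrist'):
    c=grab(n,n+'0'); print(n,[k for k in c],c['fx'],c['cx'],c['cy'],c['image'].shape)
    if n!='wrist': print(np.round(np.linalg.inv(c['camera_from_world']),3))
    else: print(np.round(c['hand_eye'],3))
a=cv2.imread('pics/scene0.png');b=cv2.imread('pics/top0.png')
E
```

```text
{'time_s': np.float64(0.0), 'qpos': array([-1.284,  0.3  ,  1.522,  0.   ,  1.321, -0.067]), 'joint_vel': array([ 0.   ,  0.001,  0.   ,  0.   , -0.001, -0.001]), 'tau': array([ 1.0000e-03, -5.3181e+01, -3.5273e+01,  7.1000e-02,  2.4000e-02,
       -0.0000e+00]), 'ee_pos': array([ 0.191, -0.516,  0.404]), 'eef_rot': array([-3.14 , -0.   ,  0.354]), 'force': array([-0.152, -0.12 ,  0.974]), 'moment': array([ 0.011, -0.005, -0.031]), 'grip_force': np.float64(0.0), 'grip_width': np.float64(0.094)}
scene ['image', 'fx', 'fy', 'cx', 'cy', 'camera_from_world', 'name', 'tool'] 421.8125633779783 260.17050930471686 185.6395539542096 (384, 512, 3)
[[-0.829  0.383 -0.406 -0.036]
 [-0.558 -0.594  0.579  0.706]
 [-0.019  0.707  0.707  0.927]
 [ 0.     0.     0.     1.   ]]
top ['image', 'fx', 'fy', 'cx', 'cy', 'camera_from_world', 'name', 'tool'] 376.04535365696665 259.1356190770205 193.41689126794375 (384, 512, 3)
[[-0.002  0.996 -0.084  0.377]
 [-1.    -0.002  0.01  -0.02 ]
 [ 0.01   0.084  0.996  1.084]
 [ 0.     0.     0.     1.   ]]
wrist ['image', 'fx', 'fy', 'cx', 'cy', 'hand_eye', 'name', 'tool'] 297.3186396354542 253.56379875095416 194.47889843056478 (384, 512, 3)
[[ 0.     0.966  0.258  0.075]
 [ 1.    -0.    -0.     0.001]
 [ 0.     0.258 -0.966  0.02 ]
 [ 0.     0.     0.     1.   ]]
```

View pics/top0.png

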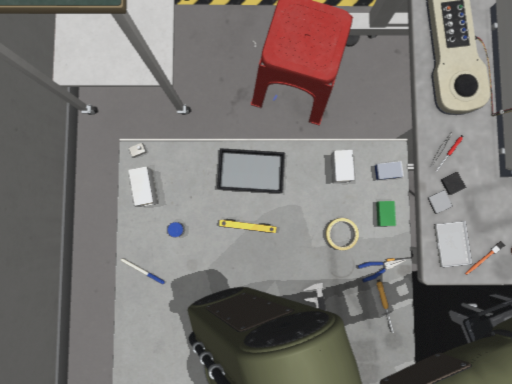

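View pics/scene0.png

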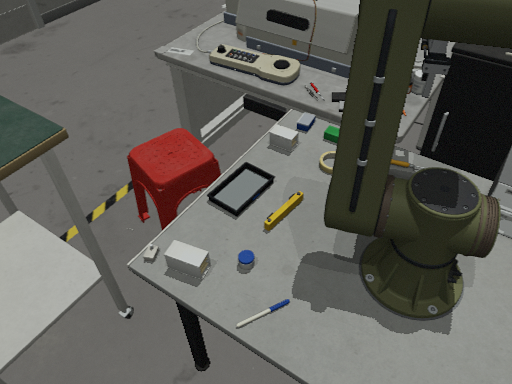

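The top view shows, as magazine candidates, white-grey blocks at (142,186), which looks longer, and (343,166), shorter. Box candidates are a blue one at (389,170) and the green look-alike at (387,213). The tray is at (250,171), the bar at (248,226), the jar at (175,229), the tape at (342,234) and the block at (137,150). The scene view agrees: long magazine (187,259), short (284,138), blue box (306,121). Next is one close crop to check the choice.

```bash
python3 - <<'E'
from h import *
t=cv2.imread('pics/top0.png');s=cv2.imread('pics/scene0.png')
f=lambda im,x,y,w,h,k:cv2.resize(im[y:y+h,x:x+w],None,fx=k,fy=k,interpolation=cv2.INTER_CUBIC)
out=np.zeros((600,800,3),np.uint8)
def put(im,x,y): out[y:y+im.shape[0],x:x+im.shape[1]]=im
put(f(t,120,140,50,75,4),0,0)      # long top
put(f(t,325,140,85,95,4),205,0)    # short, box, green
put(f(t,210,140,80,100,3),550,0)
put(f(s,150,230,70,55,4),0,385)
put(f(s,260,105,90,53,5.6)[:215,:500],290,385)
cv2.imwrite('pics/crop1.png',out)
E
```

```text
Traceback (most recent call last):
ValueError: could not broadcast input array from shape (220,280,3) into shape (215,280,3)
```

```bash
python3 - <<'E'
from h import *
t=cv2.imread('pics/top0.png');s=cv2.imread('pics/scene0.png')
f=lambda im,x,y,w,h,k:cv2.resize(im[y:y+h,x:x+w],None,fx=k,fy=k,interpolation=cv2.INTER_CUBIC)
out=np.zeros((600,800,3),np.uint8)
def put(im,x,y): out[y:y+im.shape[0],x:x+im.shape[1]]=im
put(f(t,120,140,50,75,4),0,0)
put(f(t,325,140,85,95,4),205,0)
put(f(t,210,140,80,100,3),550,0)
put(f(s,150,232,70,52,4),0,385)
put(f(s,260,105,90,52,4),290,385)
cv2.imwrite('pics/crop1.png',out)
E
```

```text
(no output)
```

View pics/crop1.png

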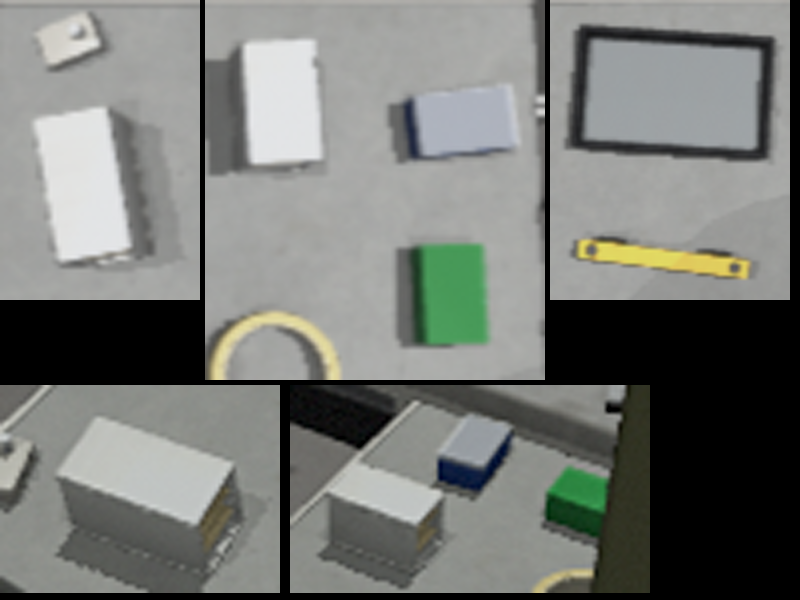

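The crop confirms the choices: the left magazine (long), the right magazine (short), the blue box with a clear grey lid, and the green look-alike below it, which I leave alone. Now I measure heights and positions from the two views.

```bash
cat >> h.py <<'E'
def blob(c,lo,hi,seed,win=40):
    hsv=cv2.cvtColor(c['image'],cv2.COLOR_RGB2HSV); m=cv2.inRange(hsv,np.array(lo),np.array(hi))
    x,y=map(int,seed); w=np.zeros_like(m); w[max(0,y-win):y+win,max(0,x-win):x+win]=255; m&=w
    n,l,st,ce=cv2.connectedComponentsWithStats(m,connectivity=4)
    if n<2: return None
    k=1+np.argmin(np.hypot(*(ce[1:]-seed).T)-0.02*st[1:,4]) ; mm=np.uint8(l==k)
    cn=max(cv2.findContours(mm,cv2.RETR_EXTERNAL,cv2.CHAIN_APPROX_NONE)[0],key=cv2.contourArea)
    return mm,cn[:,0,:].astype(float)
def rect(c,cn,z):
    p=onz(c,cn,z); (cx,cy),(w,h),a=cv2.minAreaRect(np.float32(p*1000))
    if w<h: w,h,a=h,w,a+90
    return np.round([cx,cy,w,h,(a+90)%180-90],1)
E
python3 - <<'E'
from h import *
t=load('top0');s=load('scene0')
for c,n,px in((t,'long',(142,186)),(t,'short',(343,166)),(t,'box',(391,170)),(t,'mat',(250,171)),(t,'bar',(248,226)),(t,'table',(300,200)),(s,'long',(187,253)),(s,'short',(284,133)),(s,'box',(307,119)),(s,'table',(230,230)),(s,'mat',(243,188))):
    print(n,cv2.cvtColor(c['image'],cv2.COLOR_RGB2HSV)[px[1],px[0]])
def go(n,lo1,hi1,p1,lo2,hi2,p2,z):
    a=blob(t,lo1,hi1,p1); b=blob(s,lo2,hi2,p2)
    for zz in (z,): print(n,'top rect',rect(t,a[1],zz),a[0].sum(), 'scene rect',rect(s,b[1],zz),b[0].sum())
    ca=a[1].mean(0);ma=cv2.moments(a[0],True);mb=cv2.moments(b[0],True)
    print('  tri',np.round(1000*tri([(t,(ma['m10']/ma['m00'],ma['m01']/ma['m00'])),(s,(mb['m10']/mb['m00'],mb['m01']/mb['m00']))]),1))
go('long',(0,0,215),(180,40,255),(142,186),(0,0,170),(180,40,255),(187,253),.062)
go('short',(0,0,215),(180,40,255),(343,166),(0,0,170),(180,40,255),(284,133),.055)
go('box',(105,20,140),(130,60,255),(391,170),(100,10,120),(130,60,255),(307,119),.03)
go('bar',(15,100,100),(35,255,255),(248,226),(15,100,100),(35,255,255),(284,210),.03)
go('mat',(80,10,120),(125,60,190),(250,171),(80,8,80),(125,60,190),(243,188),.004)
b=blob(t,(0,0,0),(180,255,75),(250,171)); print('rim',rect(t,b[1],.021))
for n,lo,hi,p,z in(('jar',(105,100,50),(130,255,255),(175,229),.034),('tape',(15,50,150),(35,120,255),(342,234),.02),('green',(50,100,50),(80,255,255),(387,213),.03)): 
    b=blob(t,lo,hi,p); print(n,rect(t,b[1],z))
E
```

```text
long [ 90   1 228]
short [100   3 229]
box [111  21 190]
mat [103  11 163]
bar [ 28 144 225]
table [ 45   3 166]
long [ 75   5 195]
short [ 75   5 197]
box [104  17 161]
table [ 48   9 145]
mat [ 83  16 131]
long top rect [485.4 294.   98.1  46.5  11.2] 614 scene rect [485.9 295.3  99.4  49.5  11.1] 638
  tri [485.7 294.7  60.3]
short top rect [ 542.9 -265.1   82.5   46.8    2.7] 492 scene rect [ 5.452e+02 -2.649e+02  8.840e+01  5.030e+01 -1.000e-01] 237
  tri [ 543.6 -264.6   55.4]
box top rect [ 531.  -400.1   64.6   41.4  -85.6] 316 scene rect [ 530.7 -396.5   62.3   41.   -84.2] 119
  tri [ 531.6 -400.1   26.9]
bar top rect [376.1   2.5 160.4  19.3  82.8] 364 scene rect [374.6   5.3 160.8  18.9  83.1] 257
  tri [376.5   3.6  24.3]
mat top rect [533.4  -6.1 164.4  96.9  86.4] 1561 scene rect [538.   -9.2 156.4  90.8  86.3] 1038
  tri [534.2  -3.9   7.1]
rim [532.3  -5.6 186.3 117.6  86.4]
jar [367.  203.1  38.8  38.8 -89.2]
tape [ 353.2 -264.1   90.6   87.    89.8]
green [ 4.103e+02 -3.857e+02  6.740e+01  4.790e+01 -1.000e-01]
```

Measured positions (mm):

| Thing | Position | Yaw |
|---|---|---|
| Long magazine | (486, 294.5) | 11° |
| Short magazine | (543.5, -265) | 1–2° |
| Blue box | (531, -400) | about 4.5° |
| Tray | (532.5, -5.5) | -3.6° |
| Bar | (376, 3) | -7° |

Next I move to beyond the tray's far wall and look from there.

Call:
servo_tool --pt "0 6 6 0 -8" --pt "0 12 13 0 -16" --pt "0 18 20 0 -24" --pt "0 24 27 0 -24" --pt "0 30 34 0 -24" --pt "0 36 42 0 -24" --pt "0 40 48 -3 -24" --pt "0 42 50.5 -5 -24" --pt "0 42 50.5 -5 -24" --pt "0 42 50.5 -5 -24" --pt "0 42 50.5 -5 -24" --pt "0 42 50.5 -5 -24" --pt "0 42 50.5 -5 -24" --pt "0 42 50.5 -5 -24"

```text
time_s: 1.9
ee_pos: [0.6102, -0.0119, 0.3551]
eef_rot: [3.142, -0.0, -0.066]
force: [0.3, 0.3, 0.3]
grip_width: 0.094
grip_force: 0.0
```

```bash
python3 - <<'E'
from h import *
o=ctrl.get_obs(); print(o['time_s'],np.round(o['ee_pos'],4),np.round(np.degrees(o['eef_rot']),2),np.round(o['qpos'],3),o['force'])
c=grab('wrist','w1'); t=grab('top','t1')
h=cv2.cvtColor(c['image'],cv2.COLOR_RGB2HSV)
cv2.imwrite('pics/w1v.png',cv2.resize(c['image'][:,:,::-1],(800,600)))
E
```

```text
1.9 [ 0.6102 -0.0119  0.3551] [ 1.7999e+02 -3.0000e-02 -3.7900e+00] [-0.079  0.475  1.397 -0.     1.269  1.558] [0.29887768 0.29355119 0.344886  ]
```

View pics/w1v.png

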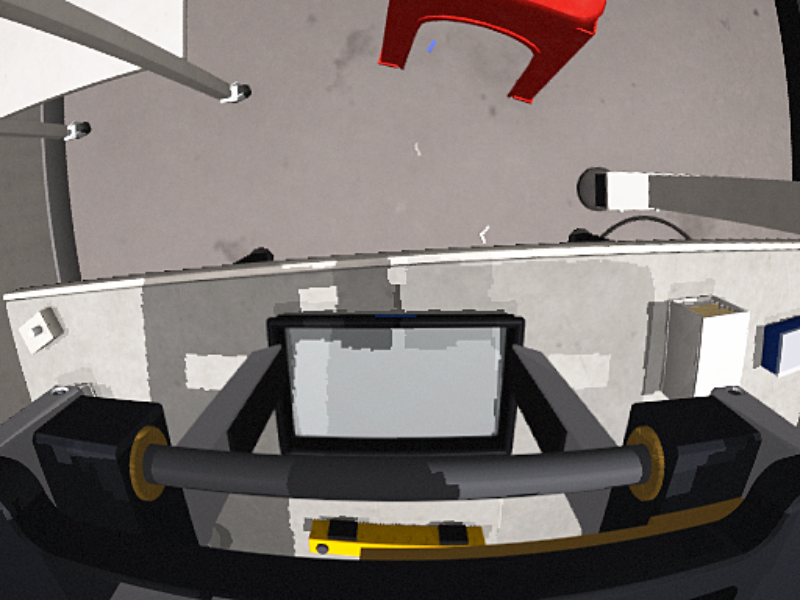

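The wrist view (800x600) shows the tray with its rim at x 270–525, y 315–450. The stop bar is at y≈540, with pads at (343,530) and (453,533). The fingers hang beyond the far wall. I refine the relative lateral offset and the yaw.

```bash
python3 - <<'E'
from h import *
c=load('w1');t=load('t1')
im=c['image'];h=cv2.cvtColor(im,cv2.COLOR_RGB2HSV)
g=im.max(2).astype(int)
# near/far edges of rim: columns
def ln(P,n): 
    vx,vy,x0,y0=cv2.fitLine(np.float32(P*1000),cv2.DIST_HUBER,0,.01,.01).ravel(); print(n,'angle',round(float(np.degrees(np.arctan2(vy,vx)))%180,2),'pt',round(float(x0),1),round(float(y0),1)); return vx,vy,x0,y0
mat=[];near=[];far=[]
for u in range(200,315,3):
    col=g[:,u]
    v=270
    while col[v]>75: v+=1
    mat.append((u,v-.5))
    while col[v]<75 and v<300: v+=1
    near.append((u,v-.5))
    v=210
    while col[v]<75: v-=1
    far.append((u,v+.5))
L=[];Rr=[]
for v in range(225,275,3):
    u=260
    while g[v,u]>75: u-=1
    L.append((u+.5,v))
    u=260
    while g[v,u]>75:u+=1
    Rr.append((u-.5,v))
print(near[::8],far[::8],mat[::8],L[::6],Rr[::6])
a=ln(onz(c,mat,.004),'mat near');b=ln(onz(c,near,.021),'rim near');ln(onz(c,far,.021),'rim far')
l=onz(c,L,.004);r=onz(c,Rr,.004); ln(l,'matL');ln(r,'matR')
y=blob(c,(15,100,60),(35,255,255),(250,345),90); print('bar wrist',rect(c,y[1],.03),y[0].sum(), y[1].min(0),y[1].max(0))
for m in (t,load('top0')):
  y=blob(m,(15,100,60),(35,255,255),(248,226)); print('bar top',rect(m,y[1],.03))
  pts=onz(m,[(0,139),(511,139)],0);print('edge',pts)
b=blob(t,(0,0,0),(180,255,75),(250,171)); print('rim',rect(t,b[1],.021))
p=blob(c,(0,0,0),(180,255,60),(220,340),15); q=blob(c,(0,0,0),(180,255,60),(290,341),15)
for k in(p,q): print('pad px',k[1].min(0),k[1].max(0),onz(c,[k[1].min(0),k[1].max(0)],.015))
E
```

```text
[(200, 299.5), (224, 299.5), (248, 299.5), (272, 299.5), (296, 299.5)] [(200, 210.5), (224, 210.5), (248, 210.5), (272, 210.5), (296, 210.5)] [(200, 279.5), (224, 279.5), (248, 279.5), (272, 279.5), (296, 278.5)] [(183.5, 225), (185.5, 243), (186.5, 261)] [(319.5, 225), (320.5, 243), (319.5, 261)]
mat near angle 86.49 pt 483.8 -10.6
rim near angle 85.98 pt 463.6 -8.4
rim far angle 86.2 pt 583.1 -15.5
matL angle 175.01 pt 528.6 78.1
matR angle 178.03 pt 521.5 -89.7
bar wrist [386.1 -20.8 203.1  46.1  84.1] 2090 [197. 332.] [339. 357.]Traceback (most recent call last):
  File "<stdin>", line 32, in <module>
TypeError: 'NoneType' object is not subscriptable
```

Call:
servo_tool --pt "0 0.3 0 -5 0" --pt "0 0.3 0 -10 0" --pt "0 0.3 0 -13 0" --pt "0 0.3 0 -14.8 0" --pt "0 0.3 0 -14.8 0" --pt "0 0.3 0 -14.8 0" --pt "0 -0.4 0 -14.8 0" --pt "0 -1.2 0 -14.8 0" --pt "0 -1.8 0 -14.8 0" --pt "0 -2.4 0 -14.8 -0.6" --pt "0 -3 0 -14.8 -1.2" --pt "0 -3.6 0 -14.8 -1.8" --pt "0 -4.2 -0.1 -14.8 -2.4" --pt "0 -4.8 -0.2 -14.8 -3" --pt "0 -5.4 -0.3 -14.8 -3.4" --pt "0 -6 -0.3 -14.8 -3.4" --pt "0 -6.6 -0.4 -14.8 -3.4" --pt "0 -7.2 -0.4 -14.8 -3.4" --pt "0 -7.5 -0.4 -14.8 -3.4" --pt "0 -7.5 -0.4 -14.8 -3.4"

```text
time_s: 4.5
ee_pos: [0.5355, -0.0149, 0.2069]
eef_rot: [3.142, -0.001, -0.125]
force: [4.2, -0.7, 2.8]
grip_width: 0.0938
grip_force: 1.8
```

```bash
python3 - <<'E'
from h import *
o=ctrl.get_obs(); print(o['time_s'],np.round(o['ee_pos'],4),np.round(np.degrees(o['eef_rot']),2),o['force'])
c=grab('wrist','w2'); t=grab('top','t2');s=grab('scene','s2')
out=np.zeros((600,800,3),np.uint8)
f=lambda im,x,y,w,h,k:cv2.resize(im[y:y+h,x:x+w,::-1],None,fx=k,fy=k,interpolation=cv2.INTER_CUBIC)
out[:360,:480]=f(c['image'],80,140,480//2,180,2)[:360,:480]
out[:300,480:780]=f(t['image'],200,150,100,100,3)
out[360:600,:480]=f(s['image'],200,150,120,60,4)
cv2.imwrite('pics/crop2.png',out)
E
```

```text
4.5 [ 0.5355 -0.0149  0.2069] [ 1.80e+02 -3.00e-02 -7.14e+00] [ 4.1992014  -0.7474917   2.84070822]
```

View pics/crop2.png

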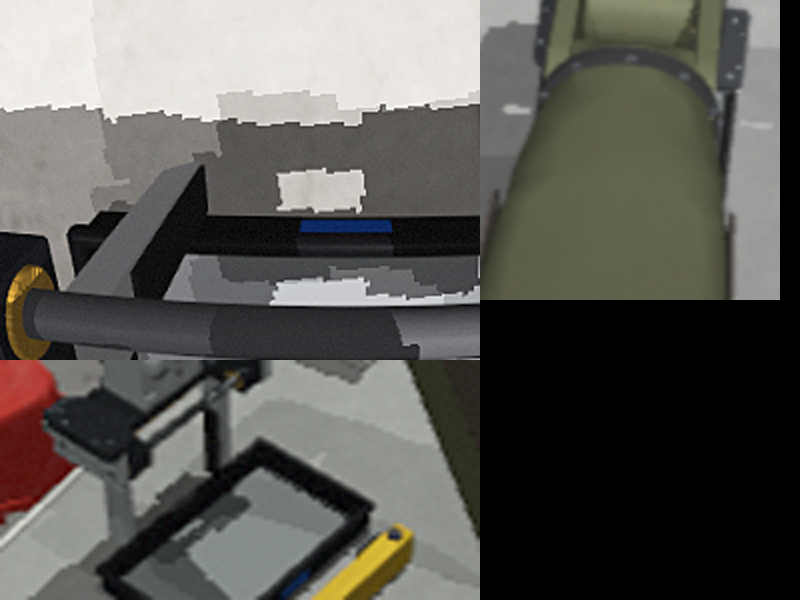

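The wrist crop shows the fingers behind the far wall, and the scene crop shows the tray (near side at about (290,585)) still roughly 20 mm short of the bar. The force is 4 N, so it is sliding. I carry on to the pads.

Call:
servo_tool --pt "0 -0.6 0 0 0" --pt "0 -1.1 0 0 0" --pt "0 -1.4 0 0 0" --pt "0 -1.6 0 0 0" --pt "0 -1.8 0 0 0" --pt "0 -1.8 0 0 0"

```text
time_s: 5.4
ee_pos: [0.5174, -0.0149, 0.2066]
eef_rot: [3.142, 0.001, -0.124]
force: [3.0, -0.1, 2.2]
grip_width: 0.0939
grip_force: 1.5
```

Call:
servo_tool --pt "0 -0.2 0 0 0" --pt "0 -0.3 0 0 0" --pt "0 -0.4 0 0 0" --pt "0 -0.4 0 0 0"

```text
time_s: 5.9
ee_pos: [0.5144, -0.015, 0.2071]
eef_rot: [-3.141, -0.005, -0.125]
force: [14.5, 0.3, -4.0]
grip_width: 0.0944
grip_force: 7.2
```

Call:
servo_tool --pt "0 -0.1 0 0 0" --pt "0 -0.1 0 0 0" --pt "0 0.5 0 0 0" --pt "0 1.5 0 0 0" --pt "0 1.5 0 1 0" --pt "0 1.5 0 6 0" --pt "0 1.5 3 11 5" --pt "0 0 8 14.5 10" --pt "0 -1.5 14 14.5 18.3" --pt "0 -3 20 14.5 18.3" --pt "0 -3 26 14.5 18.3" --pt "0 -3 31 14.5 18.3" --pt "0 -3 31 14.5 18.3" --pt "0 -3 31 14.5 18.3" --pt "0 -3 31 14.5 18.3"

```text
time_s: 7.78
ee_pos: [0.4837, 0.294, 0.3519]
eef_rot: [3.141, 0.0, 0.194]
force: [0.4, 0.0, -0.4]
grip_width: 0.0939
grip_force: 0.0
```

```bash
cat >> h.py <<'E'
def crops(name,items):
    out=np.zeros((600,800,3),np.uint8)
    for im,x,y,w,h,k,X,Y in items:
        r=cv2.resize(im[y:y+h,x:x+w,::-1],None,fx=k,fy=k,interpolation=cv2.INTER_CUBIC)[:600-Y,:800-X]; out[Y:Y+r.shape[0],X:X+r.shape[1]]=r
    cv2.imwrite(f'pics/{name}.png',out)
E
python3 - <<'E'
from h import *
o=ctrl.get_obs(); print(o['time_s'],np.round(o['ee_pos'],4),np.round(np.degrees(o['eef_rot']),2),o['force'])
c=grab('wrist','w3'); t=grab('top','t3');s=grab('scene','s3')
for m,p,q in((t,(250,210),(248,226)),(s,(255,200),(284,210))):
  b=blob(m,(0,0,0),(180,255,75),p); print('rim',rect(m,b[1],.021),b[0].sum())
  y=blob(m,(15,100,60),(35,255,255),q); print('bar',rect(m,y[1],.03))
crops('crop3',[(c['image'],0,0,512,384,1,0,0),(t['image'],200,175,100,70,2.8,515,0),(s['image'],190,160,130,85,3.6,0,385-90)])
E
```

```text
7.775 [0.4837 0.294  0.3519] [1.7999e+02 1.0000e-02 1.1090e+01] [ 0.42224076  0.03321862 -0.40175916]
rim [446.1  -4.3 188.4 120.1  83. ] 697
bar [376.2   3.4 158.6  20.   82.8]
rim [442.7   5.5 208.  130.   83.1] 811
bar [369.2  13.7 176.2  34.4  83. ]
```

View pics/crop3.png

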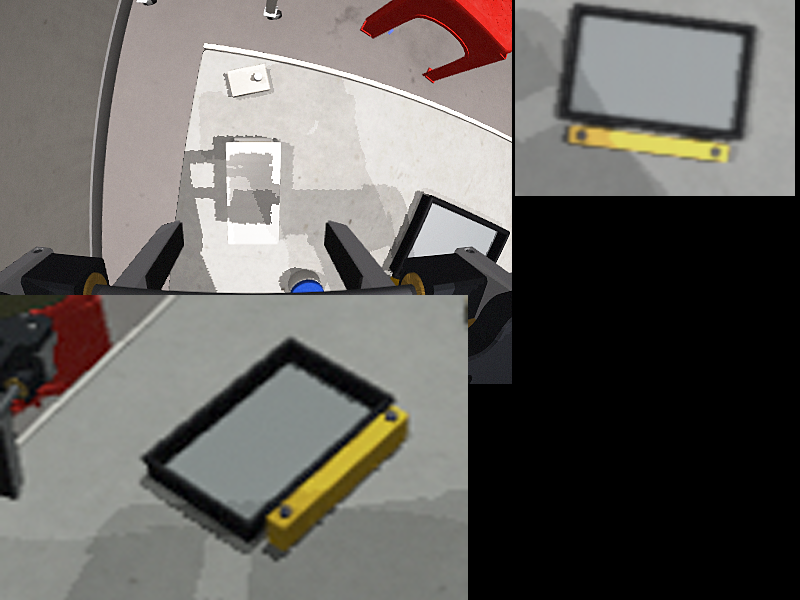

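The tray is home and parallel to the bar (83.0° against 82.8°). The long magazine is in view at (253,190). I check the lateral centring with sub-pixel edge profiles.

```bash
python3 - <<'E'
from h import *
t=load('t3');s=load('s3')
a=np.radians(-7.1);n=np.array([np.cos(a),np.sin(a)]);tt=np.array([-np.sin(a),np.cos(a)]);o=np.array([389.,1.8])/1000
ys=np.arange(-.125,.125,.0005)
def prof(c,xs,z,ch):
    acc=0
    for x in xs:
        P=o+x*n+ys[:,None]*tt; px=proj(c,np.c_[P,np.full(len(ys),z)]).astype(np.float32)
        acc=acc+cv2.remap(c['image'],px[:,0].reshape(1,-1),px[:,1].reshape(1,-1),cv2.INTER_LINEAR)[0].astype(float)
    acc/=len(xs); return acc.max(1) if ch=='v' else acc[:,0]-acc[:,2]
def edges(p,lo,hi):
    g=np.gradient(cv2.GaussianBlur(p.reshape(1,-1),(0,0),2)[0]); w=(ys>=lo)&(ys<=hi)
    out=[]
    for sg in(1,-1):
        q=np.clip(sg*g,0,None)*w; k=q.argmax(); sl=slice(max(0,k-8),k+9); out.append((round(1000*float((ys[sl]*q[sl]).sum()/q[sl].sum()),1),round(float(q[k]),1)))
    return out
for nm,c in(('top',t),('scene',s)):
    p=prof(c,np.arange(.03,.09,.004),.004,'v'); print(nm,'mat  -',edges(p,-.1,-.07),' +',edges(p,.07,.1))
    p=prof(c,np.arange(.03,.09,.004),.021,'v'); print(nm,'rim -',edges(p,-.11,-.08),' +',edges(p,.08,.11))
    p=prof(c,np.arange(-.020,-.008,.002),.03,'y'); print(nm,'bar -',edges(p,-.1,-.06),' +',edges(p,.06,.1))
E
```

```text
top mat  - [(-82.8, 7.7), (-95.9, 7.0)]  + [(97.2, 5.7), (83.7, 7.6)]
top rim - [(-82.9, 7.7), (-94.5, 7.2)]  + [(96.3, 5.9), (82.6, 7.7)]
top bar - [(-80.9, 10.1), (-72.1, 7.2)]  + [(70.9, 7.4), (79.4, 10.0)]
scene mat  - [(-82.6, 8.2), (-99.0, 1.0)]  + [(92.7, 6.0), (76.1, 9.2)]
scene rim - [(-103.1, 0.4), (-94.3, 9.3)]  + [(102.8, 6.7), (86.6, 9.6)]
scene bar - [(-79.2, 11.7), (-71.6, 8.5)]  + [(71.6, 10.5), (62.3, 7.8)]
```

The tray is centred to about 1 mm (edge midpoints: tray +0.5, bar -0.7). Now I grasp the long magazine.

Call:
servo_tool --pt "0 0.2 0.1 -6 0" --pt "0 0.2 0.1 -11 0" --pt "0 0.2 0.1 -13.2 0" --pt "0 0.2 0.1 -13.2 0" --pt "0 0.2 0.1 -13.2 0" --pt "1 0.2 0.1 -13.2 0" --pt "1 0.2 0.1 -13.2 0" --pt "1 0.2 0.1 -13.2 0" --pt "1 0.2 0.1 -13.2 0" --pt "1 0.2 0.1 -13.2 0" --pt "1 0.2 0.1 -13.2 0" --pt "1 0.2 0.1 -13.2 0" --pt "1 0.2 0.1 -13.2 0" --squeeze 20

```text
time_s: 9.55
ee_pos: [0.4856, 0.296, 0.2197]
eef_rot: [3.142, -0.0, 0.195]
force: [-0.8, -1.1, 1.4]
grip_width: 0.0498
grip_force: 20.0
```

Call:
servo_tool --pt "1 0 0 3 0" --pt "1 0 0 7 0" --pt "1 -0.5 -4 8 9" --pt "1 -1 -9 8 19" --pt "1 -1.5 -14 8 29" --pt "1 -2 -18 8 39" --pt "1 -2.5 -22 8 49" --pt "1 -3 -26 8 59" --pt "1 -3.5 -29 8 68" --pt "1 -3.8 -30.1 8 71.7" --pt "1 -3.8 -30.1 8 71.7" --pt "1 -3.8 -30.1 8 71.7" --pt "1 -3.8 -30.1 8 71.7"

```text
time_s: 11.18
ee_pos: [0.4476, -0.0044, 0.2996]
eef_rot: [-3.141, -0.0, 1.446]
force: [-0.1, 0.3, -2.8]
grip_width: 0.0499
grip_force: 20.0
```

```bash
python3 - <<'E'
from h import *
o=ctrl.get_obs(); print(o['time_s'],np.round(o['ee_pos'],4),np.round(np.degrees(o['eef_rot']),2),o['force'],o['qpos'].round(2))
c=grab('wrist','w4'); s=grab('scene','s4')
crops('crop4',[(c['image'],0,0,512,384,1.2,0,0),(s['image'],190,100,150,130,1.2,620,0)])
E
```

```text
11.175 [ 0.4476 -0.0044  0.2996] [-1.7999e+02 -1.0000e-02  8.2870e+01] [-0.05041109  0.26720043 -2.8416076 ] [-0.09  0.2   1.91  0.    1.03  0.03]
```

View pics/crop4.png

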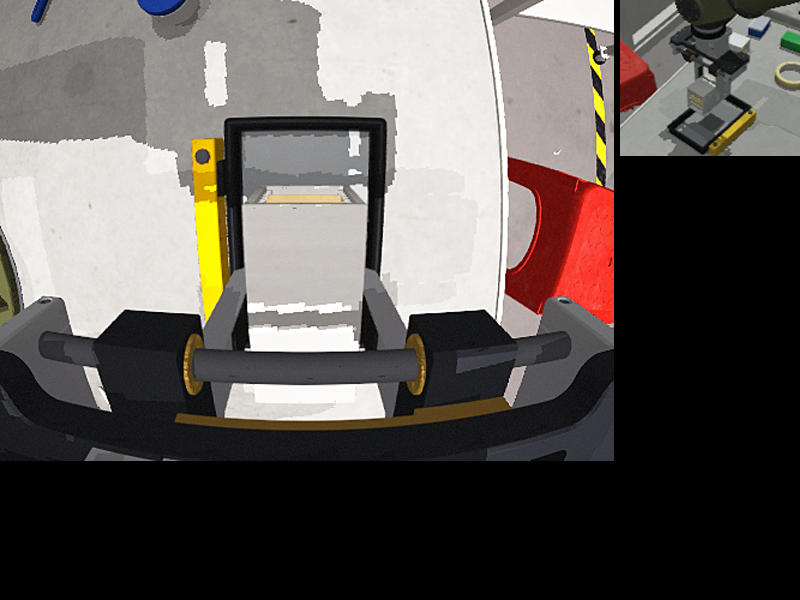

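The magazine is held straight over the tray (tray rim sides at x≈225 and 387 in the view, magazine 243–365). I lower it.

Call:
servo_tool --pt "1 0 -0.1 -4 0" --pt "1 0 -0.1 -6.5 0" --pt "1 0 -0.1 -7.2 0" --pt "1 0 -0.1 -7.4 0" --pt "1 0 -0.1 -7.6 0" --pt "1 0 -0.1 -7.6 0"

```text
time_s: 12.02
ee_pos: [0.4477, -0.0059, 0.2242]
eef_rot: [3.141, -0.0, 1.446]
force: [0.3, -0.2, -2.4]
grip_width: 0.0496
grip_force: 20.0
```

Call:
servo_tool --pt "1 0 0 -0.05 0" --pt "1 0 0 -0.1 0" --pt "1 0 0 -0.1 0"

```text
time_s: 12.4
ee_pos: [0.4477, -0.0059, 0.2236]
eef_rot: [3.141, -0.0, 1.446]
force: [-4.3, 0.3, 12.7]
grip_width: 0.0502
grip_force: 20.0
```

Call:
servo_tool --pt "0.4 0 0 0 0" --pt "0.35 0 0 0 0" --pt "0.35 0 0 0 0" --pt "0.35 0 0 0 0" --pt "0.35 0 0 4 0" --pt "0.35 0 0 9 0" --pt "0 1 -2 13 -10" --pt "0 3 -6 13 -20" --pt "0 4 -10 13 -30" --pt "0 5 -14 13 -40" --pt "0 6 -18 13 -50" --pt "0 7 -21 13 -60" --pt "0 8 -24 13 -70" --pt "0 9.6 -25.9 13 -79" --pt "0 9.6 -25.9 13 -81.4" --pt "0 9.6 -25.9 13 -81.4" --pt "0 9.6 -25.9 13 -81.4" --pt "0 9.6 -25.9 13 -81.4"

```text
time_s: 14.65
ee_pos: [0.5435, -0.2647, 0.3528]
eef_rot: [3.142, -0.0, 0.027]
force: [-0.3, -0.2, -0.2]
grip_width: 0.0938
grip_force: 0.0
```

```bash
python3 - <<'E'
from h import *
o=ctrl.get_obs(); print(o['time_s'],np.round(o['ee_pos'],4),np.round(np.degrees(o['eef_rot']),2),o['force'])
c=grab('wrist','w5'); t=grab('top','t5');s=grab('scene','s5')
a=blob(t,(0,0,195),(180,40,255),(250,195)); 
if a: print('long top',rect(t,a[1],.066),a[0].sum())
a=blob(s,(0,0,170),(180,40,255),(245,165));
if a: print('long scene',rect(s,a[1],.066),a[0].sum())
b=blob(t,(0,0,0),(180,255,75),(250,200)); print('rim',rect(t,b[1],.021),b[0].sum())
crops('crop5',[(c['image'],0,0,512,384,1,0,0),(t['image'],200,150,100,90,2.8,515,0),(s['image'],190,130,130,105,2,515,260)])
E
```

```text
14.65 [ 0.5435 -0.2647  0.3528] [180.    -0.     1.52] [-0.31237309 -0.17836555 -0.2402854 ]
long top [450.4  10.5  66.4  50.2  82.8] 361
long scene [580.4 -70.7  12.6   2.7 -88.5] 6
rim [445.7  -7.8 189.8 121.4  82.8] 717
```

View pics/crop5.png

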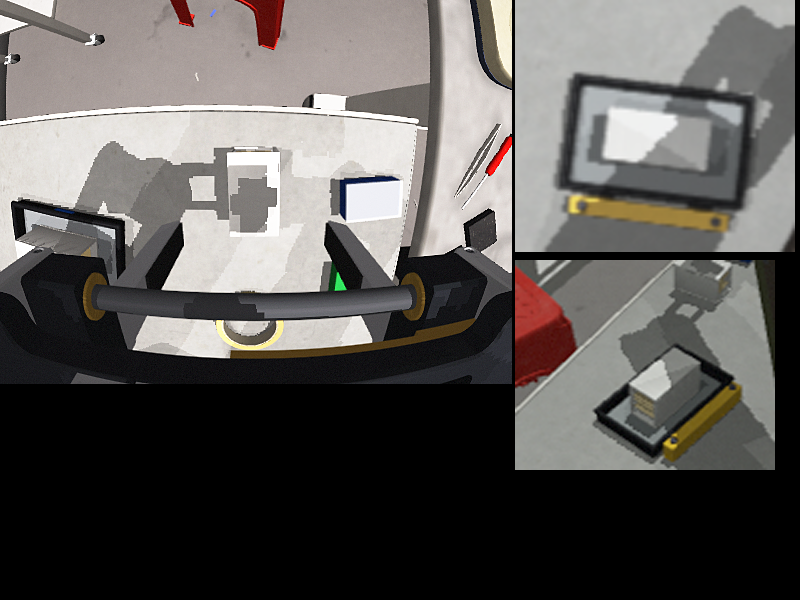

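The top crop shows the long magazine in the middle of the tray, centred near (658,140), with the tray against the bar. The wrist view shows the short magazine at (254,193), between the fingers, with the blue box at (370,200). I measure both.

```bash
cat >> h.py <<'E'
BA=np.radians(-7.1);BN=np.array([np.cos(BA),np.sin(BA)]);BT=np.array([-np.sin(BA),np.cos(BA)])
def prof(c,o,ax,cr,L,crs,z):
    """mean value profile along axis ax (mm range L) averaged over cross offsets crs (mm), about o (mm), at height z (m)"""
    xs=np.arange(L[0],L[1],.5); acc=0
    for k in crs:
        P=(np.array(o)+k*cr+xs[:,None]*ax)/1000; px=proj(c,np.c_[P,np.full(len(xs),z)]).astype(np.float32)
        acc=acc+cv2.remap(c['image'],px[:,0].reshape(1,-1),px[:,1].reshape(1,-1),cv2.INTER_LINEAR)[0].astype(float).max(1)
    return xs,acc/len(crs)
def edge(c,o,ax,cr,L,crs,z,sg):
    xs,p=prof(c,o,ax,cr,L,crs,z); g=sg*np.gradient(cv2.GaussianBlur(p.reshape(1,-1),(0,0),2)[0])
    k=g.argmax(); sl=slice(max(0,k-8),k+9); q=np.clip(g[sl],0,None); return round(float((xs[sl]*q).sum()/q.sum()),1),round(float(g[k]),1)
E
python3 - <<'E'
from h import *
t=load('t5');w=load('w5')
o=(447.5,-5.)
for nm,z,L,W in(('long',.066,(-60,-40,40,60),(-35,-15,15,35)),):
  for c,cn in((t,'top'),):
    print(cn,nm,'len -',edge(c,o,BT,BN,L[:2],range(-15,16,5),z,1),'+',edge(c,o,BT,BN,L[2:],range(-15,16,5),z,-1),'wid -',edge(c,o,BN,BT,W[:2],range(-35,36,5),z,1),'+',edge(c,o,BN,BT,W[2:],range(-35,36,5),z,-1))
print('rim y',edge(t,o,BT,BN,(-105,-85),range(-40,41,8),.021,1),edge(t,o,BT,BN,(85,105),range(-40,41,8),.021,1),'mat',edge(t,o,BT,BN,(-95,-75),range(-40,41,8),.004,1),edge(t,o,BT,BN,(75,95),range(-40,41,8),.004,-1),
 'rim x', edge(t,o,BN,BT,(-66,-50),range(-60,61,10),.021,-1),edge(t,o,BN,BT,(50,70),range(-60,61,10),.021,1))
print('bar ends',edge(t,np.array([389,1.8])-14*BN,BT,BN,(-90,-74),range(-4,5,2),.03,1),edge(t,np.array([389,1.8])-14*BN,BT,BN,(74,90),range(-4,5,2),.03,-1))
# short in wrist
g=w['image'].max(2); m=np.uint8(g>250)*255; m[:, :215]=0;m[:,300:]=0;m[:145]=0;m[245:]=0
n,l,st,ce=cv2.connectedComponentsWithStats(m); print(st[1:][st[1:,4]>100])
for q in(load('t5'),):
  a=blob(q,(0,0,215),(180,40,255),(343,166)); print('short top',rect(q,a[1],.055) if a else None)
a=np.radians(1.5);ax=np.array([np.cos(a),np.sin(a)]);ay=np.array([-ax[1],ax[0]]);o=(544,-265)
print('short wrist top face x',[edge(w,o,ax,ay,L,range(-18,19,4),.055,sg) for L,sg in(((-55,-30),1),((30,55),-1))],'y',[edge(w,o,ay,ax,L,k,.055,sg) for k in (range(-38,-10,5),range(15,38,5)) for L,sg in(((-36,-16),1),((16,36),-1))])
a=blob(w,(105,100,30),(130,255,255),(345,205),70);b=blob(w,(90,0,200),(130,40,255),(372,200),40)
print('box lid wrist',rect(w,b[1],.03),b[0].sum(),b[1].min(0),b[1].max(0))
E
```

```text
top long len - (-51.7, 6.3) + (49.0, 10.8) wid - (-24.4, 8.8) + (25.6, 7.4)
rim y (-87.1, 2.9) (95.3, 7.5) mat (-85.5, 5.9) (82.8, 8.5) rim x (-62.8, 8.3) (59.4, 9.7)
bar ends (-79.2, 3.6) (79.0, 11.2)
[[ 227  152   53   85 1449]]
short top [ 615.7 -184.8   64.1    0.    90. ]
short wrist top face x [(-43.2, 3.2), (42.0, 20.2)] y [(-25.6, 6.8), (24.8, 3.9), (-24.2, 8.9), (25.0, 19.1)]
box lid wrist [ 535.  -400.3   66.2   41.8  -84.2] 1813 [346. 181.] [399. 220.]
```

Call:
servo_tool --pt "0 0 0 -6 0" --pt "0 0 0 -11 0" --pt "0 0 0 -13.6 0" --pt "0 0 0 -13.7 0" --pt "0 0 0 -13.7 0" --pt "1 0 0 -13.7 0" --pt "1 0 0 -13.7 0" --pt "1 0 0 -13.7 0" --pt "1 0 0 -13.7 0" --pt "1 0 0 -13.7 0" --pt "1 0 0 -13.7 0" --pt "1 0 0 -13.7 0" --squeeze 20

```text
time_s: 16.3
ee_pos: [0.5435, -0.2649, 0.2157]
eef_rot: [-3.142, 0.0, 0.026]
force: [-0.2, 1.3, 0.2]
grip_width: 0.0501
grip_force: 19.9
```

Call:
servo_tool --pt "1 0 0 4 0" --pt "1 0 0 9 0" --pt "1 -1 2 10.5 10" --pt "1 -2 6 10.5 20" --pt "1 -3 9 10.5 30" --pt "1 -4 12 10.5 40" --pt "1 -5 15 10.5 50" --pt "1 -6 18 10.5 60" --pt "1 -8 22 10.5 70" --pt "1 -9 25 10.5 79" --pt "1 -9.6 25.9 10.5 81.4" --pt "1 -9.6 25.9 10.5 81.4" --pt "1 -9.6 25.9 10.5 81.4" --pt "1 -9.6 25.9 10.5 81.4"

```text
time_s: 18.05
ee_pos: [0.4478, -0.0066, 0.3205]
eef_rot: [-3.141, 0.0, 1.444]
force: [0.3, 0.6, -2.2]
grip_width: 0.0499
grip_force: 19.9
```

Call:
servo_tool --pt "1 0 0 -2 0" --pt "1 0 0 -3.2 0" --pt "1 0 0 -3.6 0" --pt "1 0 0 -3.75 0" --pt "1 0 0 -3.75 0" --pt "1 0 0 -3.75 0"

```text
time_s: 18.8
ee_pos: [0.4476, -0.0059, 0.2835]
eef_rot: [3.141, 0.0, 1.446]
force: [0.1, -0.3, -2.3]
grip_width: 0.0497
grip_force: 19.9
```

Call:
servo_tool --pt "1 0 -0.05 -0.1 0" --pt "1 0 -0.05 -0.15 0" --pt "1 0 -0.05 -0.2 0" --pt "1 0 -0.05 -0.2 0"

```text
time_s: 19.3
ee_pos: [0.4476, -0.0064, 0.2816]
eef_rot: [3.142, 0.0, 1.446]
force: [-2.6, -0.8, 6.4]
grip_width: 0.0501
grip_force: 19.9
```

Call:
servo_tool --pt "0.4 0 0 0 0" --pt "0.35 0 0 0 0" --pt "0.35 0 0 0 0" --pt "0.35 0 0 0 0" --pt "0.35 0 0 4 0" --pt "0.35 0 0 8 0" --pt "0 1 -4 9 4" --pt "0 2.5 -10 9 8" --pt "0 4 -16 8 12" --pt "0 5 -22 7 12" --pt "0 6 -28 7 12" --pt "0 8 -34 7 12" --pt "0 8.5 -39.4 7 12" --pt "0 8.5 -39.4 7 12" --pt "0 8.5 -39.4 7 12" --pt "0 8.5 -39.4 7 12"

```text
time_s: 21.3
ee_pos: [0.5328, -0.3993, 0.3515]
eef_rot: [3.141, 0.0, 1.657]
force: [0.3, 0.9, -0.1]
grip_width: 0.0939
grip_force: 0.0
```

```bash
python3 - <<'E'
from h import *
o=ctrl.get_obs(); print(o['time_s'],np.round(o['ee_pos'],4),np.round(np.degrees(o['eef_rot']),2),o['force'])
w=grab('wrist','w6'); t=grab('top','t6');s=grab('scene','s6')
o=(447.8,-6.)
for c,cn in((t,'top'),):
    print(cn,'short len -',edge(c,o,BT,BN,(-52,-32),range(-15,16,5),.121,1),'+',edge(c,o,BT,BN,(32,52),range(-15,16,5),.121,-1),'wid -',edge(c,o,BN,BT,(-35,-15),range(-30,31,5),.121,1),'+',edge(c,o,BN,BT,(15,35),range(-30,31,5),.121,-1))
o=(447.5,-5)
print('rim y',edge(t,o,BT,BN,(-105,-85),range(-40,41,8),.021,-1),edge(t,o,BT,BN,(85,105),range(-40,41,8),.021,1))
p=np.array([389,1.8])-14*BN
print('bar ends',edge(t,p,BT,BN,(-90,-74),range(-4,5,2),.03,1),edge(t,p,BT,BN,(74,90),range(-4,5,2),.03,-1))
b=blob(t,(0,0,0),(180,255,75),(250,200)); print('rim',rect(t,b[1],.021))
b=blob(w,(90,0,200),(130,40,255),(250,200),60)
if b: print('lid',rect(w,b[1],.03),b[0].sum(),b[1].min(0),b[1].max(0))
crops('crop6',[(w['image'],0,0,512,384,1,0,0),(t['image'],200,150,100,90,2.8,515,0),(s['image'],190,110,130,125,2,515,260)])
E
```

```text
21.3 [ 0.5328 -0.3993  0.3515] [179.99   0.    94.94] [ 0.25234116  0.87645742 -0.076221  ]
top short len - (-48.6, 6.5) + (42.6, 7.7) wid - (-25.6, 15.2) + (25.0, 6.9)
rim y (-95.4, 4.3) (95.6, 7.2)
bar ends (-80.5, 7.0) (78.9, 9.9)
rim [444.6  -8.4 192.1 120.6  82.8]
lid [ 533.4 -401.    67.8   43.1  -84. ] 2532 [232. 158.] [274. 221.]
```

View pics/crop6.png

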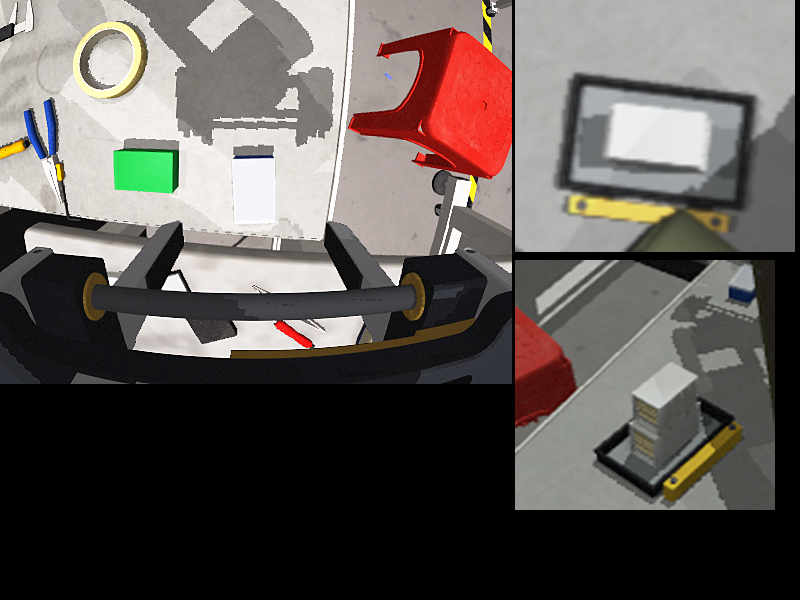

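The box lid is at (253,190) in the wrist view, midway between the fingers. The scene crop shows the two magazines squarely stacked. The side bench is close, so I check its height before lowering.

```bash
python3 - <<'E'
from h import *
t=load('t6');w=load('w6');s=load('s6');w5=load('w5')
def red(c,seed,win):
    h=cv2.cvtColor(c['image'],cv2.COLOR_RGB2HSV); m=cv2.inRange(h,(0,140,90),(8,255,255))|cv2.inRange(h,(172,140,90),(180,255,255))
    k=np.zeros_like(m);x,y=seed;k[y-win:y+win,x-win:x+win]=255; q=np.argwhere(m&k)[:,::-1]; return q.min(0),q.max(0),q.mean(0),len(q)
T=red(t,(458,145),18);S=red(s,(315,88),12);W=red(w,(293,333),25)
print(T,S,W)
print(tri([(t,T[2]),(s,S[2])]),tri([(t,T[2]),(w,W[2])]))
print('table right edge / bench left edge in top, z=0',onz(t,[(408,170),(413,170)],0))
print('bench edge z=.1',onz(t,[(413,170)],.1))
E
```

```text
Traceback (most recent call last):
ValueError: zero-size array to reduction operation minimum which has no identity
```

```bash
python3 - <<'E'
from h import *
t=load('top0');w=load('w6')
def red(c,seed,win):
    h=cv2.cvtColor(c['image'],cv2.COLOR_RGB2HSV); m=cv2.inRange(h,(0,120,60),(12,255,255))|cv2.inRange(h,(168,120,60),(180,255,255))
    k=np.zeros_like(m);x,y=seed;k[max(0,y-win):y+win,x-win:x+win]=255; q=np.argwhere(m&k)[:,::-1]; return (q.mean(0),len(q)) if len(q) else None
T=red(t,(458,145),20);W=red(w,(293,333),25);S=red(load('s6'),(315,88),14);W5=red(load('w5'),(492,135),30)
print(T,S,W,W5)
for a in((W,w),(S,load('s6')),(W5,load('w5'))):
    if a[0]: print(tri([(t,T[0]),(a[1],a[0][0])]).round(3))
print('z=0',onz(t,[(408,170),(413,170)],0),'z=.1',onz(t,[(413,170)],.1))
E
```

```text
(array([454.48      , 145.41333333]), 75) None (array([293.20224719, 333.84550562]), 356) (array([501.7689243 , 151.15139442]), 251)
[ 0.602 -0.587  0.034]
[ 0.605 -0.588  0.035]
z=0 [[ 0.53646943 -0.4656459 ]
 [ 0.53645479 -0.48030181]] z=.1 [[ 0.5217616  -0.43785439]]
```

The bench top is at z≈35 mm and y<-0.47, so the gripper body (at or above 100 mm) clears it. I grasp the box.

Call:
servo_tool --pt "0 0 -0.1 -6 0.8" --pt "0 0 -0.1 -11 0.8" --pt "0 0 -0.1 -14 0.8" --pt "0 0 -0.1 -14.7 0.8" --pt "0 0 -0.1 -14.7 0.8" --pt "0 0 -0.1 -14.7 0.8" --pt "1 0 -0.1 -14.7 0.8" --pt "1 0 -0.1 -14.7 0.8" --pt "1 0 -0.1 -14.7 0.8" --pt "1 0 -0.1 -14.7 0.8" --pt "1 0 -0.1 -14.7 0.8" --pt "1 0 -0.1 -14.7 0.8" --pt "1 0 -0.1 -14.7 0.8" --squeeze 10

```text
time_s: 23.08
ee_pos: [0.5325, -0.4014, 0.2041]
eef_rot: [-3.142, -0.0, 1.67]
force: [-0.3, -0.5, -0.3]
grip_width: 0.0444
grip_force: 10.0
```

Call:
servo_tool --pt "1 0 0 4 0" --pt "1 0 0 10 0" --pt "1 0 1 15 0" --pt "1 -1 6 17 -4" --pt "1 -2 12 17 -8" --pt "1 -3 18 17 -12.8" --pt "1 -5 24 17 -12.8" --pt "1 -7 30 17 -12.8" --pt "1 -8 35 17 -12.8" --pt "1 -8.5 38.5 17 -12.8" --pt "1 -8.5 39.5 17 -12.8" --pt "1 -8.5 39.5 17 -12.8" --pt "1 -8.5 39.5 17 -12.8" --pt "1 -8.5 39.5 17 -12.8"

```text
time_s: 24.82
ee_pos: [0.4477, -0.0072, 0.374]
eef_rot: [-3.141, 0.0, 1.445]
force: [-0.9, -0.2, -0.1]
grip_width: 0.0446
grip_force: 10.0
```

```bash
python3 - <<'E'
from h import *
o=ctrl.get_obs(); print(o['time_s'],np.round(o['ee_pos'],4),np.round(np.degrees(o['eef_rot']),2),o['force'])
w=grab('wrist','w7'); s=grab('scene','s7')
crops('crop7',[(w['image'],60,60,400,270,2,0,0),(s['image'],200,60,130,150,1.6,592,0)])
h=cv2.cvtColor(w['image'],cv2.COLOR_RGB2HSV)
E
```

```text
24.825 [ 0.4477 -0.0072  0.374 ] [-179.98    0.     82.8 ] [-0.944413   -0.17835539 -0.08320314]
```

View pics/crop7.png

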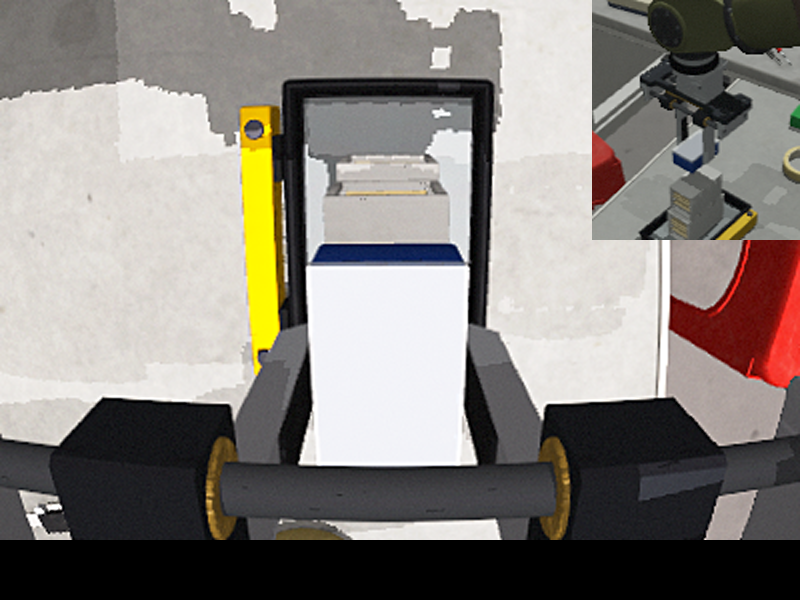

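The box is held straight over the stack; the lid's edge is at view (388,264) and the short magazine's end edge at (388,194). I compute the end offsets along the length.

```bash
python3 - <<'E'
from h import *
w=load('w7'); T=w['tool'][:2,3]*1000
for n,px,z in(('lid end',(254,192),.200),('short end',(254,156.5),.121),('long end',(254,144),.066)):
    p=onz(w,[px],z)[0]*1000; d=p-T; print(n,p.round(1),'along',round(float(d@BT),1),'across',round(float(d@BN),1))
L=np.array([[72.5+145,192],[60+466/2,192]]);print(((onz(w,L,.2)*1000-T)@BN).round(1))
L=np.array([[60+325/2,156.5],[60+449/2,156.5]]);print(((onz(w,L,.121)*1000-T)@BN).round(1))
E
```

```text
lid end [452.9  26.9] along 34.5 across 1.0
short end [454.   35.4] along 43.1 across 1.0
long end [454.7  40.3] along 48.0 across 1.0
[-18.7  22. ]
[-23.9  25.1]
```

Call:
servo_tool --pt "1 0 0.1 -2.5 0" --pt "1 0 0.1 -4 0" --pt "1 0 0.1 -4.5 0" --pt "1 0 0.1 -4.7 0" --pt "1 0 0.1 -4.8 0" --pt "1 0 0.1 -4.8 0"

```text
time_s: 25.68
ee_pos: [0.4476, -0.0054, 0.3265]
eef_rot: [3.141, 0.0, 1.446]
force: [-0.1, 0.2, -0.8]
grip_width: 0.0443
grip_force: 10.0
```

Call:
servo_tool --pt "1 0 -0.05 -0.05 0" --pt "1 0 -0.05 -0.1 0" --pt "1 0 -0.05 -0.15 0" --pt "1 0 -0.05 -0.15 0"

```text
time_s: 26.18
ee_pos: [0.4476, -0.0059, 0.325]
eef_rot: [3.141, 0.0, 1.446]
force: [-0.6, -0.8, 4.7]
grip_width: 0.0447
grip_force: 10.0
```

Call:
servo_tool --pt "0.48 0 0 0 0" --pt "0.4 0 0 0 0" --pt "0.35 0 0 0 0" --pt "0.35 0 0 0 0" --pt "0.35 0 0 2 0" --pt "0.35 0 0 6 0" --pt "0.35 0 -3 8 0" --pt "0.35 0 -9 8 0" --pt "0.35 0 -15 8 0" --pt "0.35 0 -21 8 0" --pt "0.35 -5 -27 8 0" --pt "0.35 -10 -33 8 0" --pt "0.35 -15 -39 8 0" --pt "0.35 -20 -44 8 0" --pt "0.35 -20 -44 8 0" --pt "0.35 -20 -44 8 0" --pt "0.35 -20 -44 8 0"

```text
time_s: 28.3
ee_pos: [0.2478, -0.4456, 0.4045]
eef_rot: [-3.142, -0.0, 1.446]
force: [0.0, -0.1, 0.3]
grip_width: 0.0606
grip_force: 0.0
```

```bash
python3 - <<'E'
from h import *
o=ctrl.get_obs(); print(o['time_s'],np.round(o['ee_pos'],4),o['grip_width'])
t=grab('top','t8');s=grab('scene','s8')
o=(447.5,-5);p=np.array([389,1.8])-14*BN
print('rim y',edge(t,o,BT,BN,(-105,-85),range(-40,41,8),.021,-1),edge(t,o,BT,BN,(85,105),range(-40,41,8),.021,1),'mat',edge(t,o,BT,BN,(-95,-75),range(-40,41,8),.004,1),edge(t,o,BT,BN,(75,95),range(-40,41,8),.004,-1))
print('rim near/far', [edge(t,o,BN,BT,(-66,-50),k,.021,-1) for k in(range(-80,-40,8),range(40,81,8))],[edge(t,o,BN,BT,(50,70),k,.021,1) for k in(range(-80,-40,8),range(40,81,8))])
print('bar ends',edge(t,p,BT,BN,(-90,-74),range(-4,5,2),.03,1),edge(t,p,BT,BN,(74,90),range(-4,5,2),.03,-1))
print('box len -+',edge(t,o,BT,BN,(-40,-30),range(-12,13,4),.151,1),edge(t,o,BT,BN,(30,40),range(-12,13,4),.151,-1),'wid',[edge(t,o,BN,BT,L,k,.151,sg) for k in(range(-28,-10,4),range(10,29,4)) for L,sg in(((-30,-15),1),((15,30),-1))])
crops('crop8',[(t['image'],195,145,120,110,4,0,0),(s['image'],210,110,110,130,2.8,485,0)])
E
```

```text
28.3 [ 0.2478 -0.4456  0.4045] 0.060620167628287716
rim y (-95.0, 7.2) (95.6, 6.6) mat (-83.2, 7.1) (83.1, 5.7)
rim near/far [(-62.6, 11.3), (-62.2, 10.9)] [(59.3, 10.0), (59.5, 10.1)]
bar ends (-80.6, 8.2) (78.8, 9.6)
box len -+ (nan, -0.1) (33.8, 3.7) wid [(-21.7, 8.8), (23.3, 4.3), (-26.7, 7.1), (22.8, 4.8)]h.py:63: RuntimeWarning: invalid value encountered in scalar divide
  k=g.argmax(); sl=slice(max(0,k-8),k+9); q=np.clip(g[sl],0,None); return round(float((xs[sl]*q).sum()/q.sum()),1),round(float(g[k]),1)
```

View pics/crop8.png

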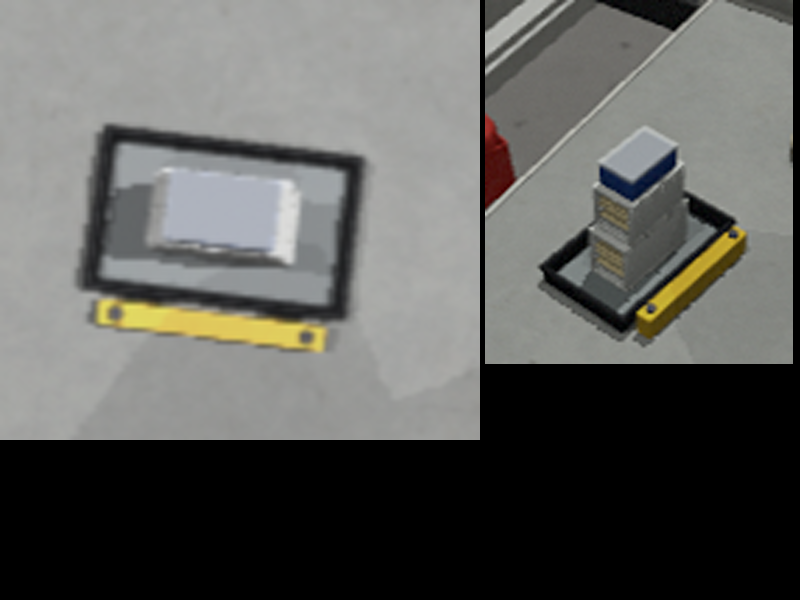

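The final picture shows the tray parallel against the bar and centred to about 1 mm. The stack is upright, with the long magazine, short magazine and blue box centred on each other, and the arm is clear. I hand it in.

```bash
python3 -c "
from station import ctrl
print(ctrl.hand_in())"
```

```text
the job is handed in; nothing more can be done
None
```

The job is handed in at about 28 s of the 72 s allowed: the tray rests squarely against the stop bar's pads, centred to about 1 mm, with the long magazine, short magazine and blue box stacked lengthwise in its middle; the jar, tape roll, steel block and green look-alike were not touched.

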